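Match a pair of pistons on the trip balance

TASK

Two of the three pistons in the sloping rack weigh the same and one is clearly heavier. Compare them on the two-pan balance to find the heavy one, then stand it in the rework tray, and leave the matched pair standing crown down, one near the middle of each pan, so that the beam comes to rest level. Set the pistons down gently, never drop them or knock them over, and leave the other things on the bench where they are.

Things in the scene. Friction and masses are not known exactly. Their poses are not given: they have to be found in the camera images.
- piston_a_mid (a point): one of three look-alike aluminium pistons, 72 mm diameter, 62 mm tall, 0.3 to 0.45 kg, crown down. Point: its centre, 31 mm above the flat crown face. z: from crown to open skirt. Lowest 22 mm: a full 72 mm disc. Above it two flat boss walls, outer faces 46 mm apart (square to x), 58 mm wide, up to 58 mm above the crown face: grip here. Curved skirts at +y and -y, up to 62 mm
- piston_b_mid (a point): another of the three pistons: same shape, size and point as piston_a_mid; only the mass may differ.
- piston_c_mid (a point): another of the three pistons: same shape, size and point as piston_a_mid; only the mass may differ.
- rack_mid (a point): centre of the sloping floor of the fixed steel rack, 292 mm wide (y); its axes are level. Floor slopes 30 degrees down to -x (the side facing the balance); 14 mm lip at its lower edge, 12 mm ribs and upper rail. Three pockets 92 mm apart. At the start a piston stands square on the floor in each, near the lip, leaning 30 degrees, its x axis pointing up the slope
- pan_left_top (a point): centre of the top face of the left pan (seen from the robot) of the fixed balance: flat steel disc, 140 mm diameter, no rim, always level. y: from right pan to left. 115 mm above the bench when the beam is level; sinks or rises 13 mm to a stop. One piston alone takes its pan right down, the other right up; 3 to 4 N on the raised pan moves it
- pan_right_top (a point): the same for the right pan, 220 mm from the left one; between the pans a pointer plate stands 156 mm high
- beam (a joint): tilt of the balance beam, rad: 0 level, positive when the left pan is up (right side heavier), stops at -0.12 and 0.12. Equal pistons on the pans bring it to rest within 0.02 of 0, an unequal pair at or near the stop on the heavier side; it settles in about 1.5 s
- rework_tray: shallow open dark steel tray, fixed, 125 (x) by 165 (y) by 26 mm high, walls and floor 3 mm; origin at the centre of its underside, on the bench top; empty at the start
- con_rod_1: bystander, to be left alone: forged connecting rod lying flat, about 160 mm long. Origin at the centre of its underside.
- con_rod_2: bystander, to be left alone: a second connecting rod, the same. Origin at the centre of its underside.
- wrench: bystander, to be left alone: wrench lying on the bench. Origin at the centre of its underside.
- ring_box: bystander, to be left alone: flat cardboard box, 100 by 100 by 22 mm. Origin at the centre of its underside.
- spray_can: bystander, to be left alone: white spray can, 64 mm in diameter, 190 mm tall. Origin at the centre of its underside.
- bolt_jar: bystander, to be left alone: glass jar, 72 mm in diameter, 75 mm tall. Origin at the centre of its underside.
- screwdriver: bystander, to be left alone: screwdriver lying on the bench. Origin at the centre of its underside.
Mind the look-alikes: they are no part of the job. Leave any brown or turquoise look-alike of the part that bears piston_a_mid alone.

How it is judged (in metres and radians):
On the way, in this order (a step that is already met when the one before it is completed fails the run):
1. two pistons stand on opposite pans, let go, beam come to rest, before any piston is put in the rework tray (((horizontal distance between piston_a_mid and pan_left_top below 0.042 m and z of piston_a_mid in the frame of pan_left_top between 0.02 and 0.037 m) or (horizontal distance between piston_b_mid and pan_left_top below 0.042 m and z of piston_b_mid in the frame of pan_left_top between 0.02 and 0.037 m) or (horizontal distance between piston_c_mid and pan_left_top below 0.042 m and z of piston_c_mid in the frame of pan_left_top between 0.02 and 0.037 m)) and ((horizontal distance between piston_a_mid and pan_right_top below 0.042 m and z of piston_a_mid in the frame of pan_right_top between 0.02 and 0.037 m) or (horizontal distance between piston_b_mid and pan_right_top below 0.042 m and z of piston_b_mid in the frame of pan_right_top between 0.02 and 0.037 m) or (horizontal distance between piston_c_mid and pan_right_top below 0.042 m and z of piston_c_mid in the frame of pan_right_top between 0.02 and 0.037 m)) and contact force between the fingers and piston_a below 0.05 N and contact force between the fingers and piston_b below 0.05 N and contact force between the fingers and piston_c below 0.05 N and velocity of joint beam between -0.08 and 0.08 rad/s and not (x of piston_a_mid in the frame of rework_tray between -0.03 and 0.03 m and y of piston_a_mid in the frame of rework_tray between -0.05 and 0.05 m and z of piston_a_mid in the frame of rework_tray below 0.042 m) and not (x of piston_b_mid in the frame of rework_tray between -0.03 and 0.03 m and y of piston_b_mid in the frame of rework_tray between -0.05 and 0.05 m and z of piston_b_mid in the frame of rework_tray below 0.042 m) and not (x of piston_c_mid in the frame of rework_tray between -0.03 and 0.03 m and y of piston_c_mid in the frame of rework_tray between -0.05 and 0.05 m and z of piston_c_mid in the frame of rework_tray below 0.042 m)), for 0.3 s.
2. a piston stands in the rework tray, let go (((x of piston_a_mid in the frame of rework_tray between -0.03 and 0.03 m and y of piston_a_mid in the frame of rework_tray between -0.05 and 0.05 m and z of piston_a_mid in the frame of rework_tray below 0.042 m) or (x of piston_b_mid in the frame of rework_tray between -0.03 and 0.03 m and y of piston_b_mid in the frame of rework_tray between -0.05 and 0.05 m and z of piston_b_mid in the frame of rework_tray below 0.042 m) or (x of piston_c_mid in the frame of rework_tray between -0.03 and 0.03 m and y of piston_c_mid in the frame of rework_tray between -0.05 and 0.05 m and z of piston_c_mid in the frame of rework_tray below 0.042 m)) and contact force between the fingers and piston_a below 0.05 N and contact force between the fingers and piston_b below 0.05 N and contact force between the fingers and piston_c below 0.05 N), for 0.2 s.
At the end, for the whole second after the job is handed in: One piston stands crown down on each pan (its axis within 42 mm of the pan's centre) and the beam rests level within 0.035 rad, so the two match; the third stands crown down in the rework tray; all three are upright within 0.1 rad, at rest and let go (all of step 2 and ((horizontal distance between piston_a_mid and pan_left_top below 0.042 m and z of piston_a_mid in the frame of pan_left_top between 0.02 and 0.037 m) or (horizontal distance between piston_b_mid and pan_left_top below 0.042 m and z of piston_b_mid in the frame of pan_left_top between 0.02 and 0.037 m) or (horizontal distance between piston_c_mid and pan_left_top below 0.042 m and z of piston_c_mid in the frame of pan_left_top between 0.02 and 0.037 m)) and ((horizontal distance between piston_a_mid and pan_right_top below 0.042 m and z of piston_a_mid in the frame of pan_right_top between 0.02 and 0.037 m) or (horizontal distance between piston_b_mid and pan_right_top below 0.042 m and z of piston_b_mid in the frame of pan_right_top between 0.02 and 0.037 m) or (horizontal distance between piston_c_mid and pan_right_top below 0.042 m and z of piston_c_mid in the frame of pan_right_top between 0.02 and 0.037 m)) and angle between each of piston_a_mid, piston_b_mid, piston_c_mid's own z axis and vertical below 0.1 rad and value of joint beam between -0.035 and 0.035 rad and velocity of joint beam between -0.08 and 0.08 rad/s and linear speed of each of piston_a, piston_b, piston_c below 0.02 m/s); the robot touches nothing.
It fails at once if a piston is knocked over (angle between any of piston_a_mid, piston_b_mid, piston_c_mid's own z axis and vertical above 1 rad).
It fails at once if a piston is dropped (out of the fingers it moves faster than 0.6 m/s, a fall of about 20 mm) ((contact force between the fingers and piston_a below 0.05 N and linear speed of piston_a above 0.6 m/s) or (contact force between the fingers and piston_b below 0.05 N and linear speed of piston_b above 0.6 m/s) or (contact force between the fingers and piston_c below 0.05 N and linear speed of piston_c above 0.6 m/s)).
It fails at once if another thing on the bench is shifted by more than 30 mm (distance of any of con_rod_1, con_rod_2, wrench, ring_box, spray_can, bolt_jar, screwdriver from where it was at the start of the episode above 0.03 m).
It also fails if it takes over 72 s, if anything falls off the work surface, if the arm or the gripper's body presses on something with over 40 N, if the wrist force passes 120 N, or if a joint passes its speed limit or range.

ROBOT

A 6-joint arm with a two-finger parallel gripper is mounted at the origin on the work surface. World frame = base frame: x ahead of the robot, y to its left, z up, the work surface at z = 0. Lengths are in mm, angles in degrees, forces in N, time in s.
With the tool pointing down it reaches from about 375 to 975 mm from the base axis. Payload 3.8 kg.
Tool frame: the origin (TCP) lies midway between the tips of the shut fingers; the grasp point (between the pads) lies 19 mm behind it; z points along the fingers, y is the direction in which the jaws open and shut (so a half turn about z gives the same grasp; the last joint's range is limited). The gripper opens to 85 mm and grips with 20 to 120 N. Pads are 22 mm wide; open, the fingers measure 114 mm over their backs; the gripper's body (76 mm by 85 mm) begins 54 mm behind the grasp point. The pads swing forward as they close: fully open they stand 13 mm farther back than shut.
Start: joints at [71.282, 15.12, 91.902, -0, 72.978, -2.114], TCP at [192.886, 646.848, 231.28] pointing down, gripper open.
Joint ranges: [-150.88, 150.88], [-54.13, 125.18], [17.81, 147.31], [-75.09, 255.09], [0, 152.58], [-146.25, 146.25]. Speed limits (degrees/s): [147.25, 147.25, 180, 180, 180, 180].

INTERFACE

Orientations are given as [roll, pitch, yaw] about the fixed x, y, z axes, in that order (R = Rz(yaw) Ry(pitch) Rx(roll)).
In Python, from rig import arm, kinematics, viewer gives the robot as it stands. Calls block until the motion is done:
- arm.movep(position, orientation): joint-space move of the TCP to a pose.
- arm.move_linear(position, speed=150, orientation=None): straight line of the TCP; orientation=None keeps the orientation; speed is the mean speed in mm/s.
- arm.move_joints(angles): joint-space move.
- arm.open_gripper() and arm.grasp(effort=None): open the fingers fully, or close them until they stop; effort is the grip in N (None keeps the last).
- arm.pause(seconds).
- kinematics.ik(position, orientation): joint angles nearest the present ones, or None.
- viewer.grab_frame(name): name is "side" or "top" or "wrist"; returns the picture (480x640x3 uint8, red, green, blue); there is no depth.
- viewer.calibration(name): a dict with "camera_matrix" (3x3 intrinsics, pixels), "position" and "orientation" of the camera in the world; the wrist camera has in their place "hand_eye" (4x4, takes a point from camera to tool coordinates, whose origin is the TCP and whose axes are the flange's). Camera axes: x right, y down, z forward; pixel columns grow to the right and rows downward; lengths in mm; the calibration is good to about 2 mm. A picture is of the moment at which its call begins: read the wrist's pose just before it. calibration takes no time and is no camera call.
A pose or a line that the arm cannot do raises arm.IKError and nothing moves.
- arm.sign_off(): hands the job in, once; it reports no verdict.
Readings, each from a call of its own:
- arm.get_t(): time.
- arm.get_joint_positions(): joint angles.
- arm.get_dq(): joint speeds.
- arm.get_effort(): joint torques, N m.
- arm.get_ee_pos(): TCP position.
- arm.get_orientation(): TCP orientation.
- arm.get_force(): force on the tool from outside, world axes, zero at the start.
- arm.get_ft_torque(): the same for the moment, N m.
- arm.get_finger_gap(): opening from 0.0 (shut) to 1.0 (fully open).
Only numpy, scipy, OpenCV 4.12 (cv2) and the standard library are available. Lean on these libraries where they do the work, as an engineer would, in place of code of your own. Each camera call takes 0.05 s, during which the arm holds its last target.

## Working session

There is one attempt and no reset: what is moved stays moved. The work goes in short steps, each a Python script; the robot and the scene stay as the last script left them, time stands still between calls to the robot, and variables do not carry over. Pictures are saved under pics/ and viewed, and the job is handed in when it is done.

```bash
ls; mkdir -p pics; python3 - <<'E'
from rig import arm,kinematics,viewer
import cv2
for n in ["side","top","wrist"]:
    f=viewer.grab_frame(n); cv2.imwrite(f"pics/{n}0.png",f[:,:,::-1])
    print(n,viewer.calibration(n))
print(arm.get_t(),arm.get_force())
E
```

```text
pics
side {'camera_matrix': array([[566.9533802 ,   0.        , 314.13800789],
       [  0.        , 566.9533802 , 247.99281053],
       [  0.        ,   0.        ,   1.        ]]), 'position': array([-185.60781017, -843.6648734 , 1270.96830961]), 'orientation': array([-1.35790582e+02, -1.98111919e-02, -3.94169866e+01])}
top {'camera_matrix': array([[488.07880729,   0.        , 322.40023912],
       [  0.        , 488.07880729, 240.53416111],
       [  0.        ,   0.        ,   1.        ]]), 'position': array([ 393.36510073,   20.1455308 , 1291.16420849]), 'orientation': array([-172.0520363 ,    1.4115    ,  -90.13249524])}
wrist {'camera_matrix': array([[334.01958796,   0.        , 314.30483591],
       [  0.        , 334.01958796, 236.65284272],
       [  0.        ,   0.        ,   1.        ]]), 'hand_eye': array([[ 1.12969756e-03, -9.46205660e-01, -3.23563862e-01,
         8.27041644e+01],
       [ 9.99999362e-01,  1.07121605e-03,  3.58835363e-04,
         6.69780078e-01],
       [ 7.07474973e-06, -3.23564061e-01,  9.46206266e-01,
        -1.42562177e+02],
       [ 0.00000000e+00,  0.00000000e+00,  0.00000000e+00,
         1.00000000e+00]])}
0.15 [ 0.79540582 -1.26965316 -0.39280049]
```

View pics/top0.png

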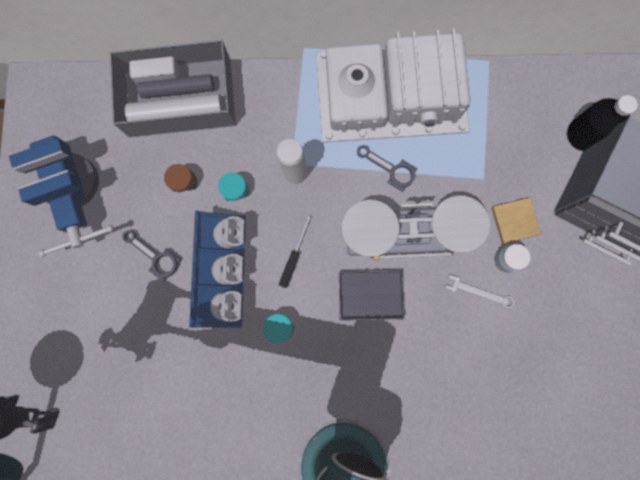

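View pics/side0.png

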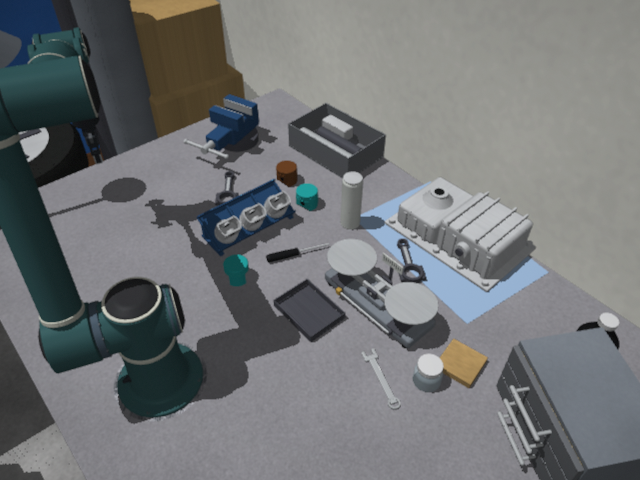

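View pics/wrist0.png

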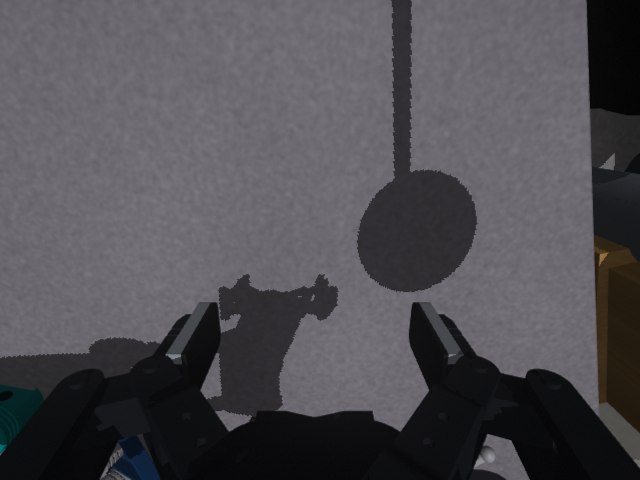

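```bash
cat > h.py <<'E'
from rig import arm,kinematics,viewer
import numpy as np,cv2
from scipy.spatial.transform import Rotation as R
def campose(n):
    c=viewer.calibration(n)
    if n!="wrist": return c["camera_matrix"],np.array(c["position"]),R.from_euler("xyz",c["orientation"],degrees=True).as_matrix()
    T=np.eye(4);T[:3,:3]=R.from_euler("xyz",arm.get_orientation(),degrees=True).as_matrix();T[:3,3]=arm.get_ee_pos()
    T=T@c["hand_eye"]; return c["camera_matrix"],T[:3,3],T[:3,:3]
def ray(cp,uv):
    K,p,r=cp; d=r@np.linalg.solve(K,[uv[0],uv[1],1.]); return p,d/np.linalg.norm(d)
def onz(cp,uv,z):
    p,d=ray(cp,uv); return p+d*(z-p[2])/d[2]
def tri(*obs):
    A=np.zeros((3,3));b=np.zeros(3)
    for cp,uv in obs:
        p,d=ray(cp,uv);M=np.eye(3)-np.outer(d,d);A+=M;b+=M@p
    x=np.linalg.solve(A,b); return x,[np.linalg.norm((np.eye(3)-np.outer(ray(c,u)[1],ray(c,u)[1]))@(x-c[1])) for c,u in obs]
def proj(cp,X):
    K,p,r=cp; q=K@(r.T@(np.array(X)-p)); return q[:2]/q[2]
def save(n,name,crop=None,s=1):
    f=viewer.grab_frame(n); cv2.imwrite(f"pics/{name}_full.png",f[:,:,::-1])
    if crop: 
        x0,y0,x1,y1=crop; f=cv2.resize(f[y0:y1,x0:x1],None,fx=s,fy=s,interpolation=cv2.INTER_CUBIC)
    cv2.imwrite(f"pics/{name}.png",f[:,:,::-1])
E
python3 - <<'E'
from h import *
a=cv2.imread("pics/top0.png");b=cv2.imread("pics/side0.png")
cv2.imwrite("pics/c1.png",cv2.resize(a[195:345,170:320],None,fx=4,fy=4,interpolation=2))
cv2.imwrite("pics/c2.png",cv2.resize(b[160:290,185:345],None,fx=4.6,fy=4.6,interpolation=2))
cv2.imwrite("pics/c3.png",cv2.resize(a[180:330,330:510],None,fx=4,fy=4,interpolation=2))
cv2.imwrite("pics/c4.png",cv2.resize(b[230:360,260:450],None,fx=4,fy=4,interpolation=2))
t=campose("top")
for n,uv,z in [("rackc",(218,270),40),("p1",(228,232),60),("p2",(227,270),60),("p3",(227,306),60),("panL",(371,228),115),("panR",(461,224),115),("tray",(372,293),20)]: print(n,onz(t,uv,z).round())
E
```

```text
rackc [493. 320.  40.]
p1 [589. 292.  60.]
p2 [491. 293.  60.]
p3 [401. 290.  60.]
panL [588. -70. 115.]
panR [ 596. -288.  115.]
tray [433. -77.  20.]
```

View pics/c1.png

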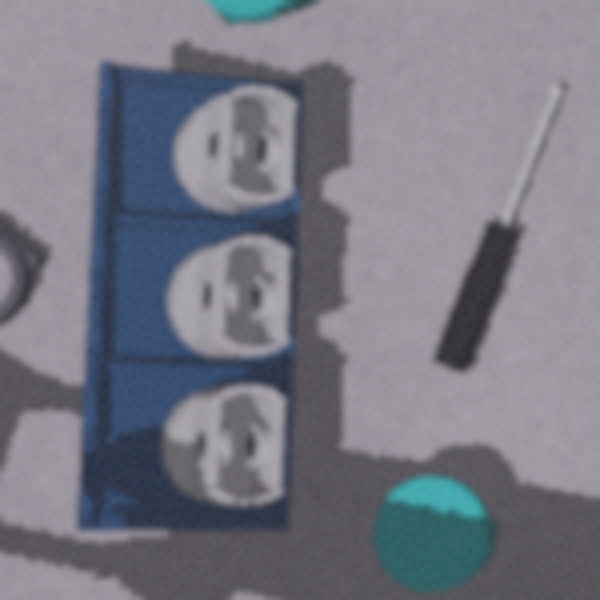

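View pics/c2.png

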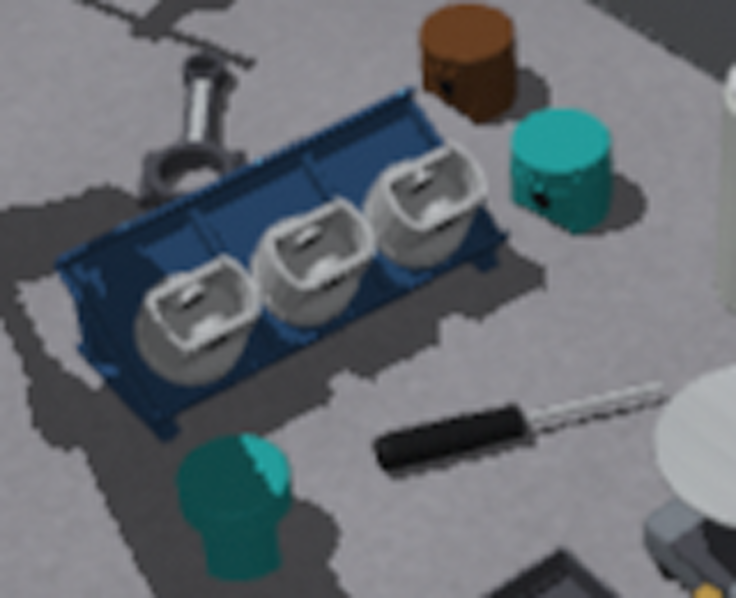

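View pics/c3.png

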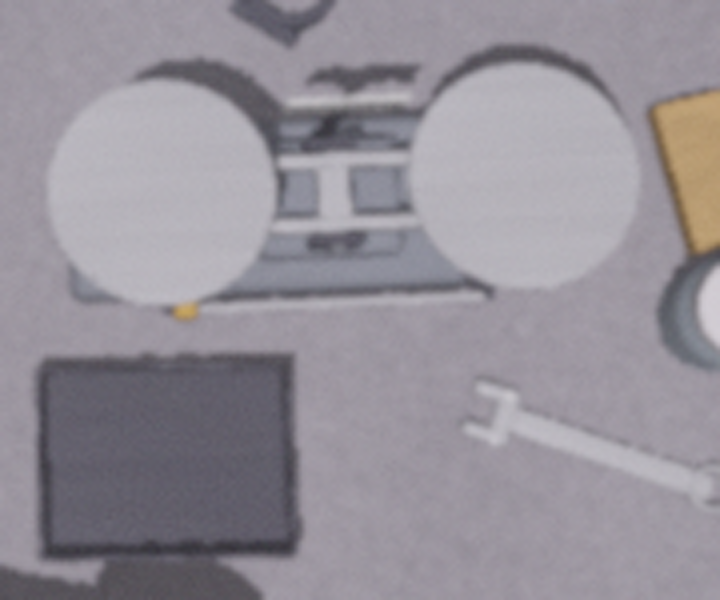

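View pics/c4.png

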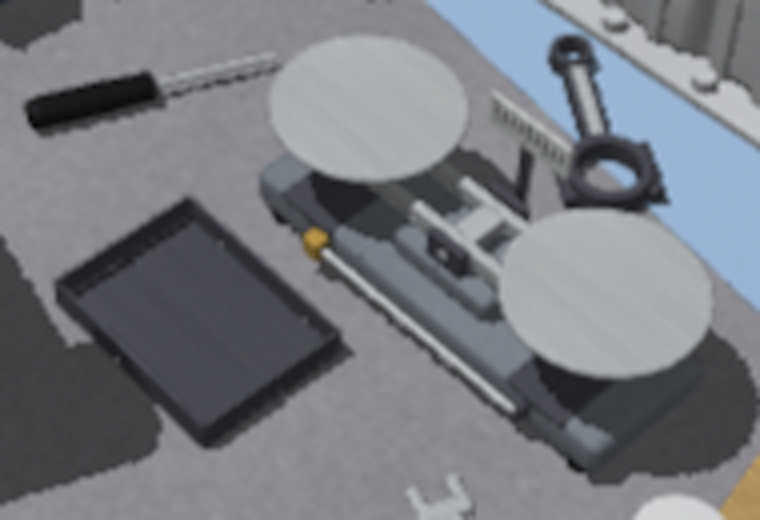

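```bash
python3 - <<'E'
from h import *
t=campose("top");s=campose("side")
T=lambda u,v:(170+(u+.5)/4-.5,195+(v+.5)/4-.5)
S=lambda u,v:(185+(u+.5)/4.6-.5,160+(v+.5)/4.6-.5)
for n,a,b in [("railfar",(103,63),(410,90)),("railnear",(82,527),(62,263)),("lownear",(290,527),(165,430)),("lowfar",(302,82),(505,238)),
 ("p1 open",(255,145),(430,190)),("p2",(247,297),(318,243)),("p3",(244,445),(203,305))]:
  print(n,*[np.round(q,1) for q in tri((t,T(*a)),(s,S(*b)))])
C=lambda u,v:(330+(u+.5)/4-.5,180+(v+.5)/4-.5)
D=lambda u,v:(260+(u+.5)/4-.5,230+(v+.5)/4-.5)
for n,a,b in [("panL",(162,193),(369,108)),("panR",(525,176),(606,292)),("tray",(169,455),(201,315))]:
  print(n,*[np.round(q,1) for q in tri((t,C(*a)),(s,D(*b)))])
for q in [(45,363),(293,357),(297,550),(43,553)]: print(onz(t,C(*q),26).round())
for q in [(162,193),(525,176)]: print(onz(t,C(*q),115).round())
E
```

```text
railfar [639.3 368.6  93.9] [0.2 0.2]
railnear [352.2 371.9  91.8] [0.9 0.9]
lownear [349.8 257.   25.1] [1.1 1.1]
lowfar [636.7 254.9  32.8] [1.5 1.5]
p1 open [585.6 271.7  94.5] [0.7 0.7]
p2 [491.5 272.8  98.9] [0.7 0.7]
p3 [400.8 273.4  96.1] [0.1 0.1]
panL [588.7 -68.  114.7] [0.6 0.6]
panR [ 597.6 -288.1  114.6] [0.4 0.4]
tray [431.6 -76.2  16.6] [1. 1.]
[492.   3.  26.]
[ 495. -157.   26.]
[ 372. -157.   26.]
[370.   5.  26.]
[588. -68. 115.]
[ 597. -288.  115.]
```

```bash
cat >> h.py <<'E'
yawr=np.radians(89.5)
xr=np.array([np.cos(yawr),np.sin(yawr),0]);zz=np.array([0,0,1.])
nrm=-0.5*xr+np.sqrt(.75)*zz; px=np.sqrt(.75)*xr+.5*zz
def ori(z,y):
    x=np.cross(y,z); return R.from_matrix(np.stack([x,y,z],1)).as_euler("xyz",degrees=True)
E
python3 - <<'E'
from h import *
print(arm.get_orientation())
for X in (586,491.5,401):
  for s in (1,-1):
    for h in (0,150):
      q=kinematics.ik(np.array([X,275,90.])+nrm*(h-30),ori(-nrm,s*px)); print(X,s,h,None if q is None else np.round(q))
for P in ([588,-68,160],[597,-288,160],[432,-76,60]):
  for yw in (0,90,180,-90):
    q=kinematics.ik(P,[180,0,yw]); print(P,yw,None if q is None else np.round(q))
E
```

```text
[-1.79894884e+02 -4.65095408e-03  1.63395009e+02]
586 1 0 [   9.   19.  112.   39.   51. -106.]
586 1 150 [   2.    9.  108.   33.   65. -103.]
586 -1 0 [  9.  19. 112.  39.  51.  74.]
586 -1 150 [  2.   9. 108.  33.  65.  77.]
491.5 1 0 [  10.   10.  123.   41.   48. -107.]
491.5 1 150 [   2.   -1.  119.   34.   65. -103.]
491.5 -1 0 [ 10.  10. 123.  41.  48.  73.]
491.5 -1 150 [  2.  -1. 119.  34.  65.  77.]
401 1 0 [  13.    1.  133.   42.   46. -107.]
401 1 150 [   2.  -12.  129.   33.   65. -102.]
401 -1 0 [ 13.   1. 133.  42.  46.  73.]
401 -1 150 [  2. -12. 129.  33.  65.  78.]
[588, -68, 160] 0 [ -9.   9. 107.  -0.  64.  81.]
[588, -68, 160] 90 [ -9.   9. 107.  -0.  64.  -9.]
[588, -68, 160] 180 [ -9.   9. 107.   0.  64. -99.]
[588, -68, 160] -90 None
[597, -288, 160] 0 [-28.  17.  98.  -0.  66.  62.]
[597, -288, 160] 90 [-28.  17.  98.   0.  66. -28.]
[597, -288, 160] 180 [ -28.   17.   98.    0.   66. -118.]
[597, -288, 160] -90 None
[432, -76, 60] 0 [-13.  -0. 129.  -0.  51.  77.]
[432, -76, 60] 90 [-13.  -0. 129.  -0.  51. -13.]
[432, -76, 60] 180 [ -13.   -0.  129.    0.   51. -103.]
[432, -76, 60] -90 None
```

```bash
python3 - <<'E'
from h import *
arm.movep(np.array([491.5,275,90.])+nrm*150,ori(-nrm,-px))
arm.pause(.2)
np.savez("w1.npz",K=campose("wrist")[0],p=campose("wrist")[1],r=campose("wrist")[2])
save("wrist","w1"); print(arm.get_t(),arm.get_ee_pos(),arm.get_orientation())
E
```

```text
2.3667 [490.72224604 200.65208913 219.88794931] [-1.50001270e+02  1.87829911e-03 -4.18625919e-01]
```

View pics/w1.png

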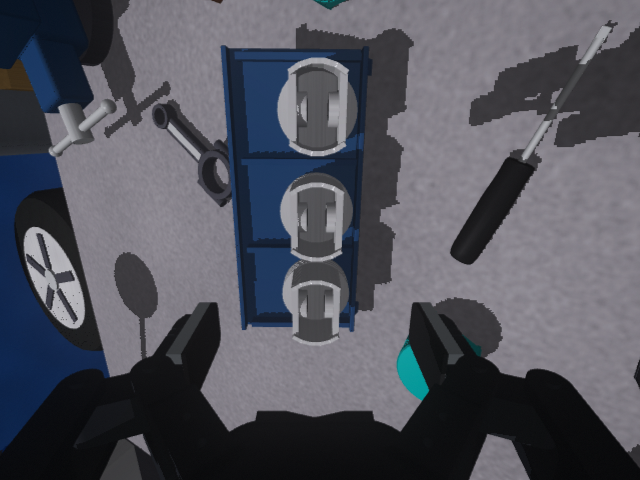

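```bash
python3 - <<'E'
import cv2,numpy as np
a=cv2.imread("pics/w1_full.png")
cv2.imwrite("pics/w1c.png",np.hstack([cv2.resize(a[y:y+110,262:372],None,fx=2.4,fy=2.4*1,interpolation=2) for y in (50,162,248)]))
b=cv2.imread("pics/side0.png");cv2.imwrite("pics/c5.png",cv2.resize(b[185:260,205:305],None,fx=8,fy=8,interpolation=2))
E
```

```text
(no output)
```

View pics/w1c.png

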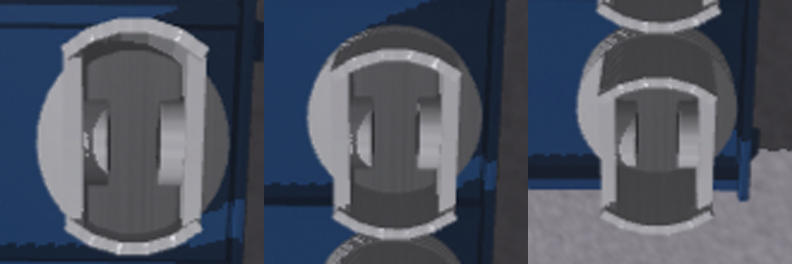

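View pics/c5.png

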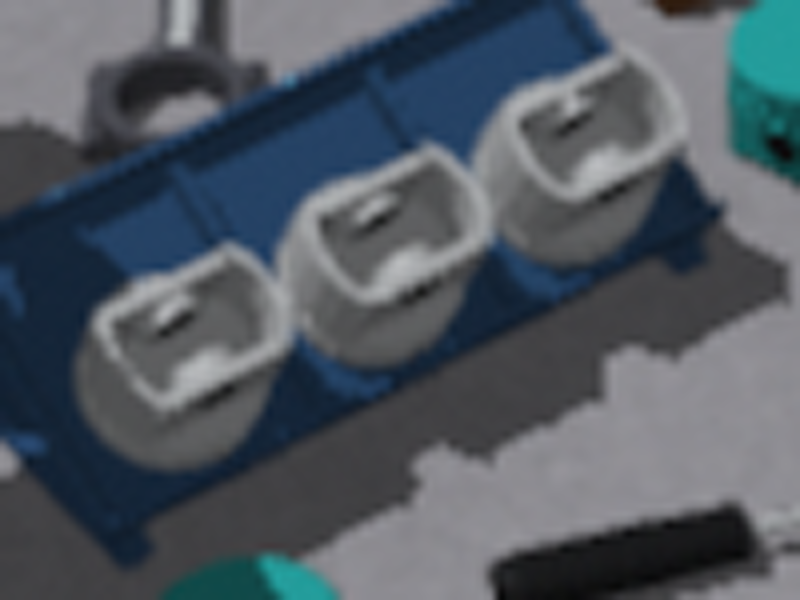

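```bash
cat > loc.py <<'E'
from h import *
w=np.load("w1.npz");w=(w["K"],w["p"],w["r"]);s=campose("side");t=campose("top")
py=np.cross(nrm,px)
W=lambda k,u,v:(262+u/2.4,[50,162,248][k]+v/2.4)
S=lambda u,v:(205+u/8-.5,185+v/8-.5)
def sh(c,o): return (c[0],c[1]-o,c[2])
obs=[((133,18),(133,254),(597,120)),((133,50),(128,238),(398,218)),((128,80),(128,234),(195,324))]
C=[]
for k,(a,b,c) in enumerate(obs):
    sg=1 if (py[0]>0) else -1
    o1=62*nrm+36*sg*py; o2=62*nrm-36*sg*py
    ww=[(sh(w,o1),W(k,*a)),(sh(w,o2),W(k,*b))]
    ss=[(sh(s,60*nrm),S(*c))]
    x1,r1=tri(*ww); x2,r2=tri(*ww,*ss); x3,_=tri(ww[0],ww[1],*ss,*ss)
    C.append(x2)
    print(k,x1.round(1),np.round(r1,1),x2.round(1),np.round(r2,1))
np.save("crown.npy",np.array(C))
E
python3 loc.py
```

```text
0 [585.7 298.4  45.5] [0.2 0.2] [585.4 295.4  51.7] [0.9 1.1 0.9]
1 [491.2 300.5  44.1] [0.8 0.8] [492.9 297.9  50.5] [1.8 1.1 1.9]
2 [397.9 302.7  42.9] [0.1 0.1] [401.3 300.4  48.4] [0.8 1.2 1.5]
```

```bash
python3 - <<'E'
from h import *
c=np.load("crown.npy")
arm.move_linear(c[2]+nrm*105,speed=120,orientation=ori(-nrm,-px))
arm.pause(.15)
np.savez("w2.npz",K=campose("wrist")[0],p=campose("wrist")[1],r=campose("wrist")[2])
save("wrist","w2"); print(arm.get_t(),arm.get_ee_pos(),arm.get_orientation())
a=cv2.imread("pics/w2_full.png")
cv2.imwrite("pics/w2c.png",cv2.resize(a[0:400,200:440],None,fx=1.5,fy=1.5,interpolation=2))
E
```

```text
3.8 [401.63036422 247.73774398 139.81486237] [-1.49994862e+02 -5.90392925e-02 -5.25742982e-01]
```

View pics/w2c.png

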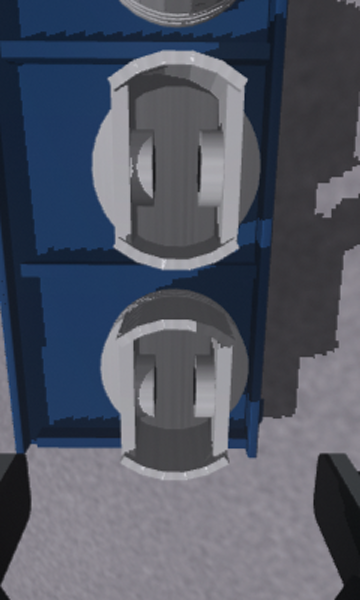

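```bash
cat >> loc.py <<'E'
w2=np.load("w2.npz");w2=(w2["K"],w2["p"],w2["r"])
V=lambda u,v:(200+u/1.5,v/1.5)
o1=62*nrm+36*sg*py; o2=62*nrm-36*sg*py
for k,a2,b2 in ((1,(178,50),(178,271)),(2,(175,320),(175,481))):
    a,b,c=obs[k]
    x,r=tri((sh(w,o1),W(k,*a)),(sh(w,o2),W(k,*b)),(sh(w2,o1),V(*a2)),(sh(w2,o2),V(*b2)))
    y,q=tri((sh(w2,o1),V(*a2)),(sh(w2,o2),V(*b2)))
    z,q2=tri((sh(w,o1),W(k,*a)),(sh(w,o2),W(k,*b)),(sh(w2,o1),V(*a2)),(sh(w2,o2),V(*b2)),(sh(s,60*nrm),S(*c)))
    print(k,x.round(1),np.round(r,1),y.round(1),np.round(q,1),z.round(1),np.round(q2,1))
E
python3 loc.py
```

```text
0 [585.7 298.4  45.5] [0.2 0.2] [585.4 295.4  51.7] [0.9 1.1 0.9]
1 [491.2 300.5  44.1] [0.8 0.8] [492.9 297.9  50.5] [1.8 1.1 1.9]
2 [397.9 302.7  42.9] [0.1 0.1] [401.3 300.4  48.4] [0.8 1.2 1.5]
1 [491.8 299.2  46. ] [0.6 1.  0.2 0.5] [491.7 298.4  47. ] [0.2 0.2] [492.3 297.8  49.7] [1.2 1.4 1.4 1.  2.5]
2 [400.2 300.8  45.9] [0.6 0.3 0.2 0.2] [400.5 300.5  46.3] [0.1 0.1] [401.3 300.1  48.1] [0.5 0.9 0.5 0.8 1.9]
```

```bash
cat >> h.py <<'E'
CR=[np.array([585.5,297.2,47.5]),np.array([492.1,298.6,47.0]),np.array([400.4,300.4,46.6])]
PAN={"L":np.array([588.3,-68,0]),"R":np.array([597.3,-288,0])}
TRAY=np.array([432,-76.5,0])
D=22.
DOWN=[180,0,2.3]
def F(): return np.array(arm.get_force())
def pick(k):
    o=ori(-nrm,-px)
    e=np.array(arm.get_ee_pos())
    arm.movep(CR[k]+nrm*105,o)
    arm.move_linear(CR[k]+nrm*D,speed=90)
    arm.pause(.1); f0=F(); print("pre grasp F",f0.round(1))
    arm.grasp(60); print("gap",arm.get_finger_gap(),"t",arm.get_t(),F().round(1))
def lift(k):
    arm.move_linear(CR[k]+nrm*115,speed=120); arm.pause(.2); print("lifted",F().round(2),arm.get_finger_gap(),arm.get_t())
def lower(xy,zc,zmin,thr,step=2.,speed=30):
    """lower crown from zc in steps until upward force change > thr or crown reaches zmin"""
    arm.move_linear([xy[0],xy[1],zc+D],speed=80,orientation=None); arm.pause(.2); f0=F()[2]; z=zc; log=[]
    while z-step>=zmin:
        z-=step; arm.move_linear([xy[0],xy[1],z+D],speed=speed); f=F()[2]-f0; log.append((round(z,1),round(f,1)))
        if f>thr: break
    print("f0",round(f0,2),log); return z,f0
E
python3 - <<'E'
from h import *
pick(2); save("wrist","w3")
E
```

```text
pre grasp F [-0.3 -0.6  0.5]
gap 0.5267618966333161 t 5.675 [-1.1 -6.2  5. ]
```

View pics/w3.png

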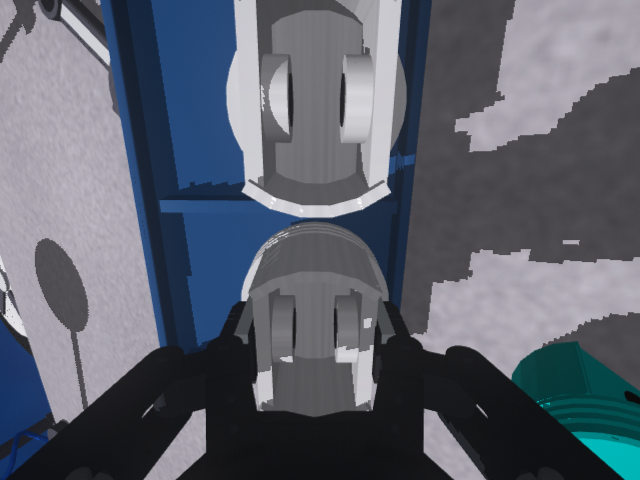

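```bash
python3 - <<'E'
from h import *
lift(2)
p=PAN["L"]
arm.movep([p[0],p[1],230],DOWN); arm.pause(.3); print(F().round(2),arm.get_finger_gap(),arm.get_t())
lower(p,122,98,9,step=3,speed=40)
print(arm.get_t()); save("wrist","w4"); save("side","s4",(230,170,450,335),3.6)
E
```

```text
lifted [-0.02  0.63 -4.39] 0.5308965158012514 6.85
[ 0.83  0.25 -4.03] 0.5283332338784374 8.5167
f0 -3.97 [(119, np.float64(-0.1)), (116, np.float64(1.1)), (113, np.float64(0.7)), (110, np.float64(0.1)), (107, np.float64(0.2)), (104, np.float64(-0.1)), (101, np.float64(10.3))]
11.6917
```

View pics/s4.png

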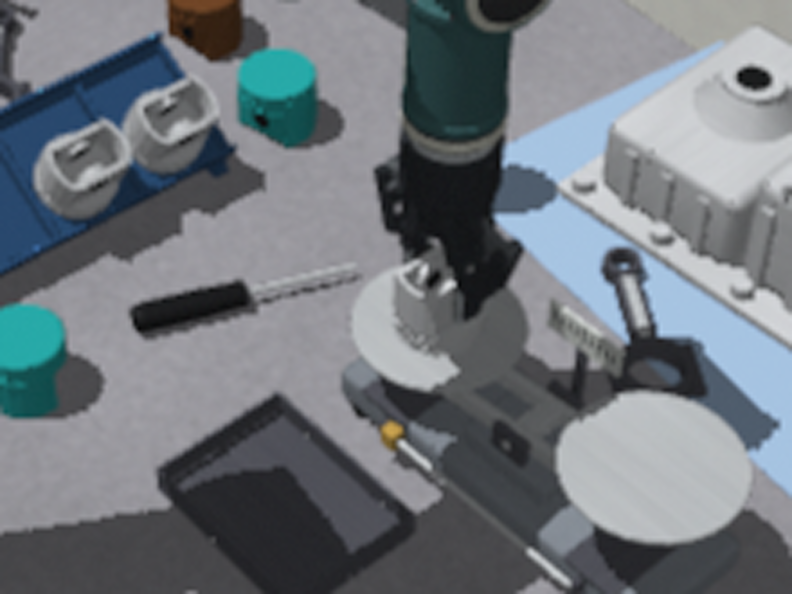

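View pics/w4.png

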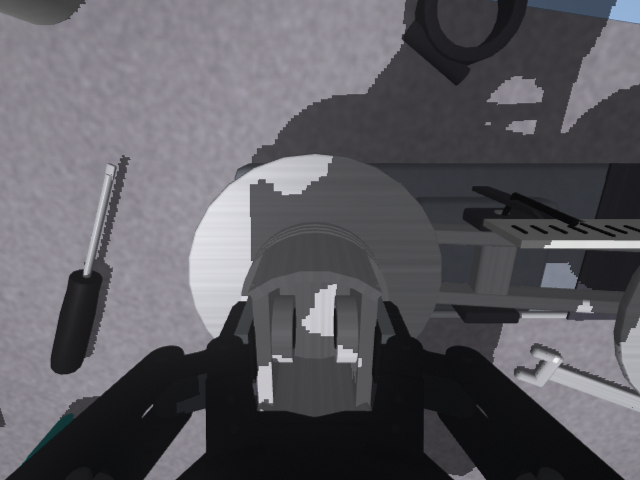

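```bash
cat >> h.py <<'E'
def release(xy,dz=110):
    arm.open_gripper(); z=arm.get_ee_pos()[2]
    arm.move_linear([xy[0],xy[1],z+70],speed=100)
    print("rel",F().round(2),arm.get_t())
E
python3 - <<'E'
from h import *
release(PAN["L"])
save("side","s5",(230,170,450,335),3.6)
arm.movep(CR[1]+nrm*130,ori(-nrm,-px))
pick(1); lift(1)
print(arm.get_t()); save("wrist","w5")
E
```

```text
rel [ 0.04 -1.04  0.1 ] 13.125
pre grasp F [ 0.2 -1.  -0.2]
gap 0.5278518127115542 t 16.2333 [-0.4 -2.9  3.2]
lifted [ 0.17  0.47 -3.5 ] 0.5310645412320731 17.3583
17.3583
```

View pics/s5.png

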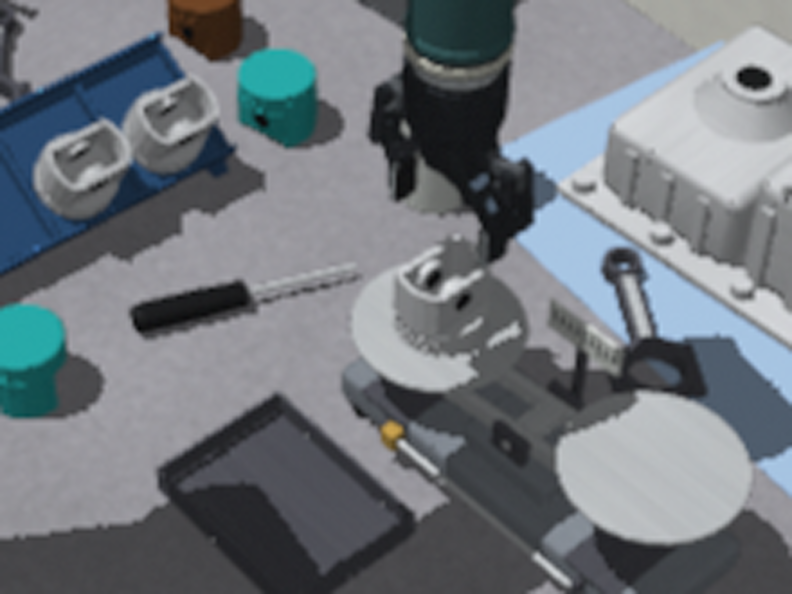

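View pics/w5.png

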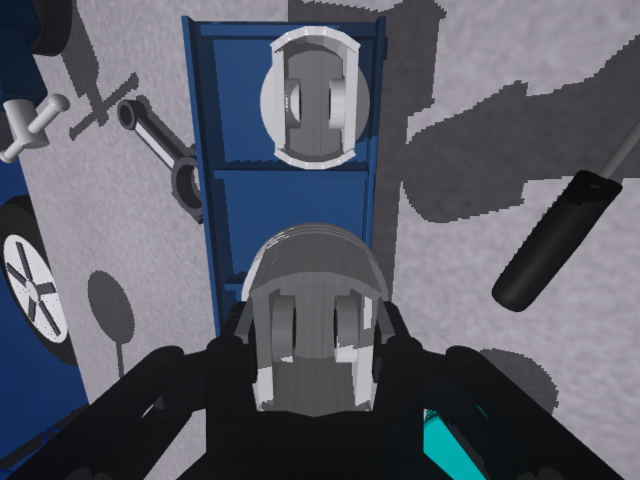

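```bash
python3 - <<'E'
from h import *
p=PAN["R"]
arm.movep([p[0],p[1],260],DOWN); arm.pause(.2); print(F().round(2),arm.get_t())
lower(p,132,114,9,step=3,speed=40)
arm.pause(.2);print(F())
release(p); arm.pause(1.2)
print(arm.get_t()); save("side","s6",(230,170,450,335),3.6); save("top","t6",(330,180,510,315),4)
E
```

```text
[-0.15 -0.55 -3.29] 19.5667
f0 -3.18 [(129, np.float64(3.5)), (126, np.float64(3.8)), (123, np.float64(4.5)), (120, np.float64(3.9)), (117, np.float64(3.7)), (114, np.float64(3.6))]
[-0.577283    0.42841571  1.40987825]
rel [-0.38  0.01 -0.2 ] 24.275
25.475
```

View pics/s6.png

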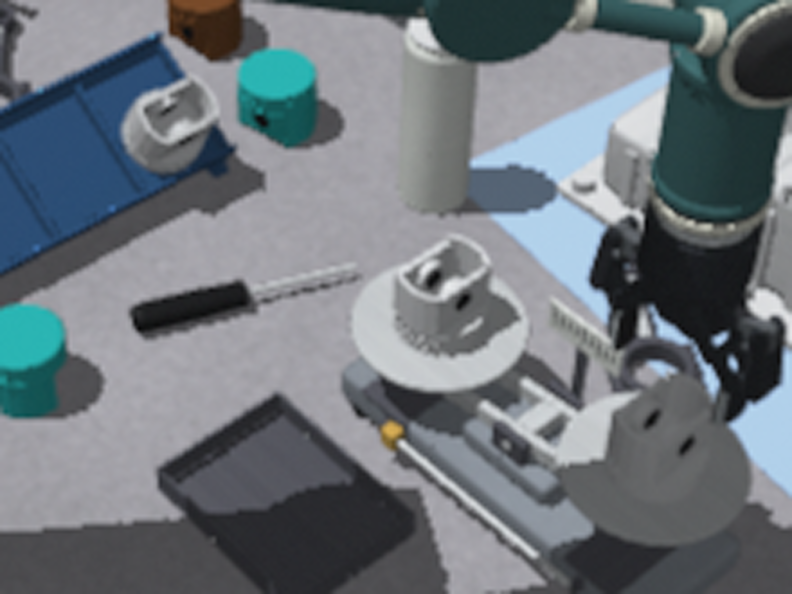

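View pics/t6.png

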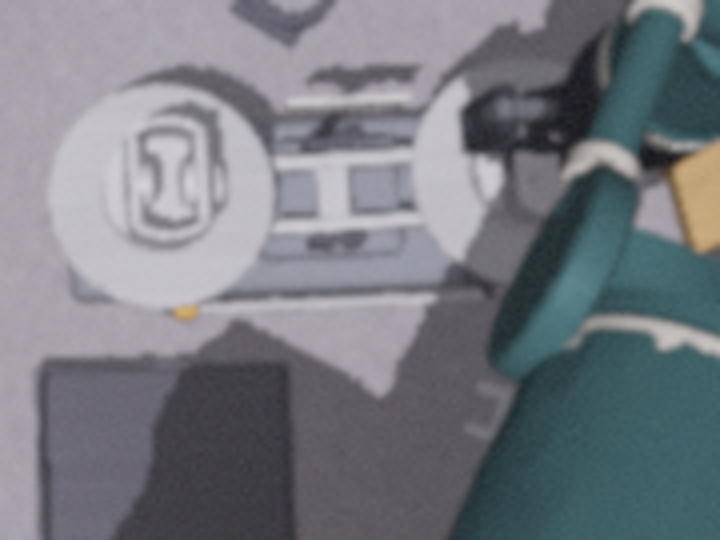

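```bash
python3 - <<'E'
from h import *
p=PAN["L"]
arm.movep([p[0],p[1],220],DOWN)
arm.move_linear([p[0],p[1],102+D],speed=90)
arm.grasp(60); print(arm.get_finger_gap(),F().round(1),arm.get_t())
arm.move_linear([p[0],p[1],136+D],speed=35)
arm.move_linear([p[0],p[1],210],speed=120)
arm.pause(.2); print("held",F().round(2),arm.get_t())
save("side","s7",(230,170,450,335),3.6)
E
```

```text
0.5315396642433832 [-0.8 -0.   3.8] 28.125
held [ 0.35 -0.21 -4.43] 30.0333
```

View pics/s7.png

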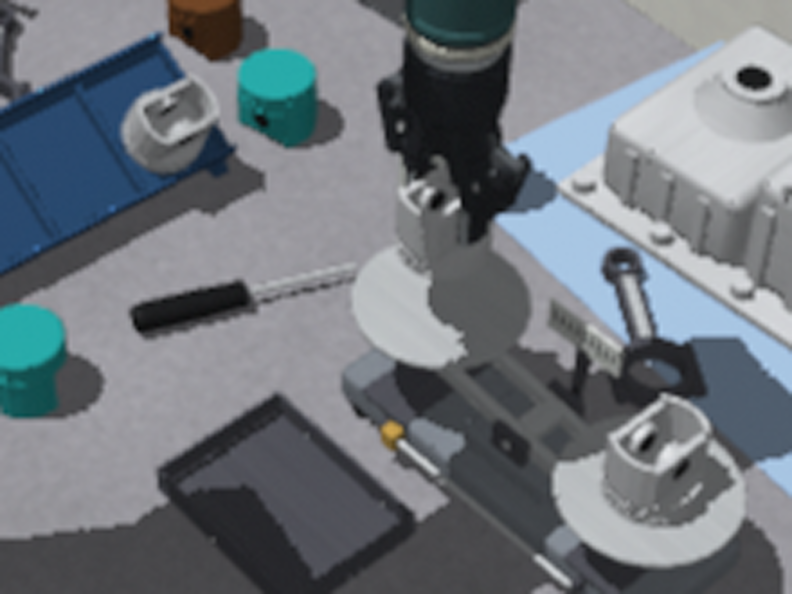

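```bash
python3 - <<'E'
from h import *
p=TRAY
arm.movep([p[0],p[1],160],[180,0,1])
lower(p,10,-1,5,step=2,speed=30)
release(p); print(arm.get_t()); save("side","s8",(230,170,450,335),3.6)
arm.movep(CR[0]+nrm*125,ori(-nrm,-px)); print(arm.get_t())
save("top","t8",(170,180,510,345),2.3)
pick(0); save("wrist","w8"); lift(0)
E
```

```text
f0 -4.14 [(8, np.float64(0.8)), (6, np.float64(-0.1)), (4, np.float64(0.3)), (2, np.float64(20.1))]
rel [ 0.01 -0.72  0.07] 35.0667
35.0667
36.4083
pre grasp F [0.  0.3 0. ]
gap 0.5318748231868726 t 38.3333 [ 0.2 -2.7  2.4]
lifted [ 0.67  0.08 -3.77] 0.5287775593209464 39.5083
```

View pics/s8.png

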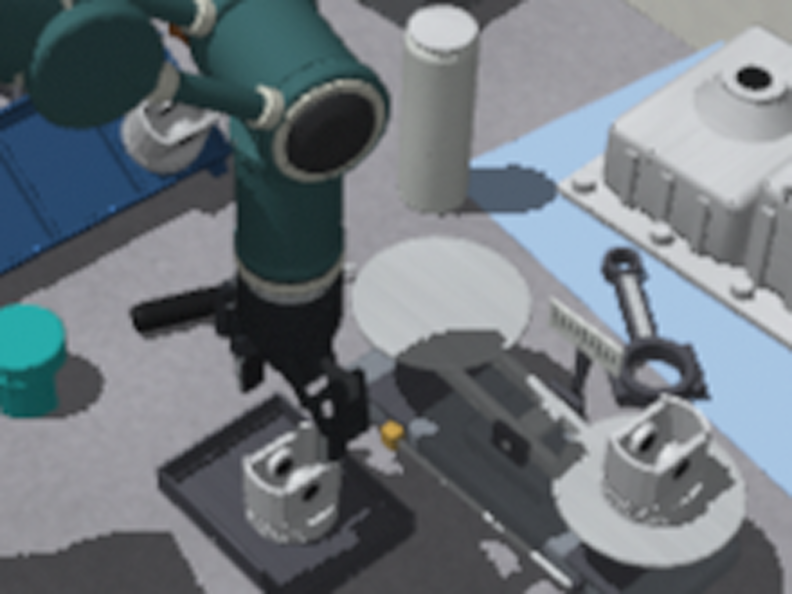

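View pics/t8.png

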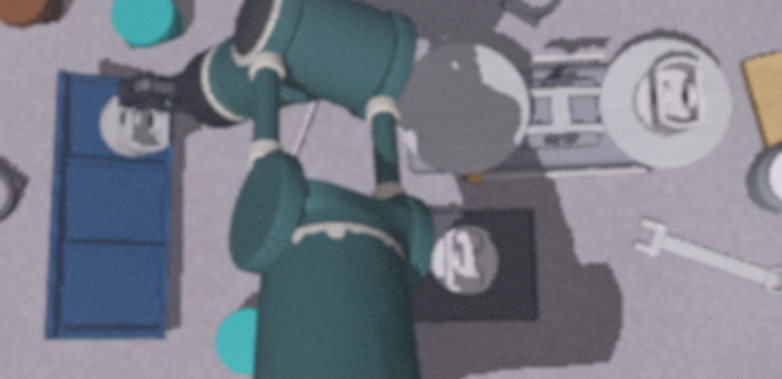

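View pics/w8.png

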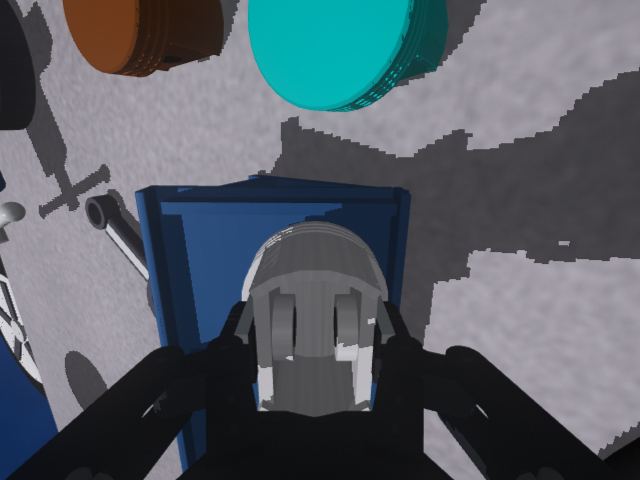

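Heavy piston is in the tray (at (465,258) in the top crop); the third is held. Now I'll place it on the raised left pan.

```bash
python3 - <<'E'
from h import *
p=PAN["L"]
arm.movep([p[0],p[1],250],DOWN); arm.pause(.2); print(F().round(2),arm.get_t())
lower(p,132,115,9,step=3,speed=40)
arm.pause(.8);print(F())
release(p)
arm.move_joints([60,0,100,0,75,0]) if False else arm.movep([430,150,330],[180,0,0])
arm.pause(.8)
print(arm.get_t(),arm.get_ee_pos()); save("side","s9",(230,170,450,335),3.6); save("top","t9",(170,180,510,345),2.3)
E
```

```text
[-0.27 -0.09 -2.98] 40.9167
f0 -3.2 [(129, np.float64(2.2)), (126, np.float64(3.1)), (123, np.float64(3.2)), (120, np.float64(3.2)), (117, np.float64(3.7))]
[-1.14882429 -0.35870842  0.02389722]
rel [-0.34  0.38 -1.19] 45.85
47.7833 [429.98389655 150.02273014 330.05443695]
```

View pics/s9.png

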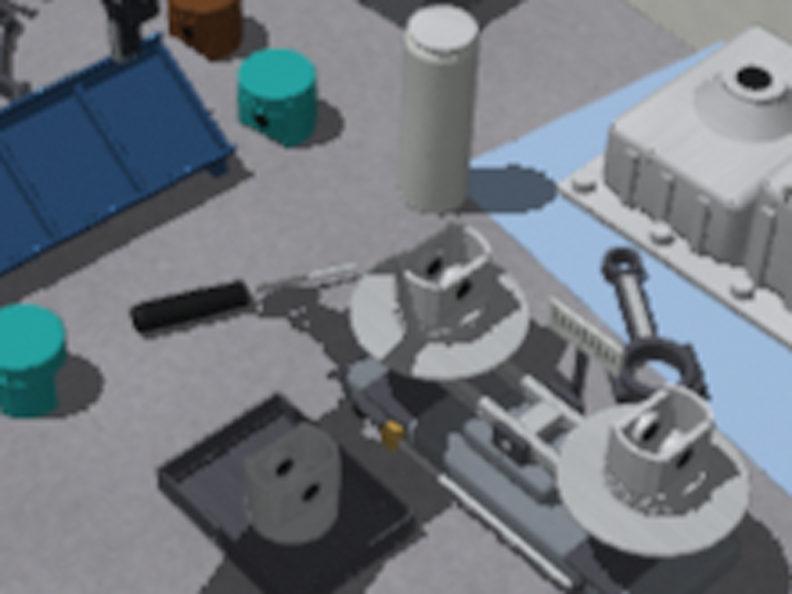

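View pics/t9.png

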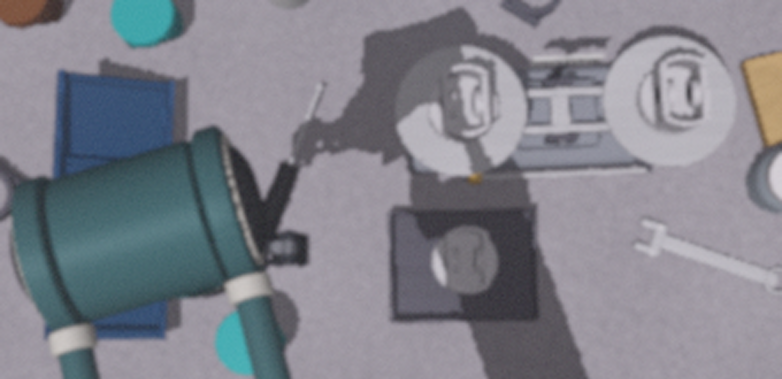

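```bash
python3 - <<'E'
from h import *
t=campose("top")
for uv,z in [((470,98),175),((462,110),115),((680,88),175),((670,99),115),((467,259),63)]:
    print(onz(t,(170+uv[0]/2.3-.3,180+uv[1]/2.3-.3),z).round(1))
a=cv2.imread("pics/s9_full.png");cv2.imwrite("pics/s9b.png",cv2.resize(a[225:330,315:445],None,fx=6,fy=5.7,interpolation=2))
E
```

```text
[591.2 -72.4 175. ]
[589.  -68.7 115. ]
[ 600.  -282.8  175. ]
[ 599.4 -288.1  115. ]
[433.6 -75.5  63. ]
```

View pics/s9b.png

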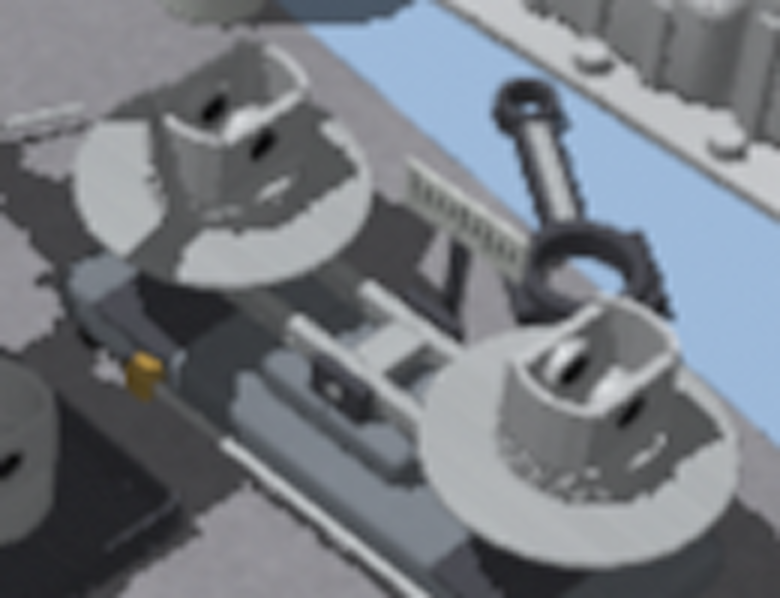

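All three pistons are upright and within 6 mm of their targets. The pans are level in the side picture, and the arm is clear at 48 s, so I'm handing in.

```bash
python3 -c "
from h import *
print(arm.get_t()); print(arm.sign_off())"
```

```text
47.8833
the job is handed in; nothing more can be done
None
```

I found the heavy piston, stood it in the rework tray and left the matched pair on the pans. I handed in at 47.9 s of the 72 s allowed; the sign-off reports no verdict.

- **Finding the heavy one:** I put the piston from the pocket nearest the robot on the left pan and the middle pocket's piston on the right pan. The left pan stayed at its lower stop. Lifting force agreed: about 4.0–4.4 N for the left one, against about 3.2–3.5 N for the right one.
- **Placing:** I lifted the heavy one slowly off its pan and set it in the tray. The third piston then went onto the left pan and brought the beam level.
- **Last checks:** The top picture shows each piston within about 6 mm of its pan centre or the tray centre. In the side picture both pans were back within about 1 pixel of their starting (level) positions. All three pistons looked upright, the gripper was clear, and nothing else looked moved.
- **Checks that disagreed:**
  - **Rack height:** The first estimates differed by about 6 mm between the wrist and side cameras. A second wrist view settled it, and all three grasps then held.
  - **Tray contact:** The tray set-down touched with about 20 N, firmer than I intended, though it was not a drop.
  - **Third piston's weight:** Its force reading varied from 3.0 to 3.8 N, so I relied on the beam to judge the match.

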